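Press the sealing film onto a microplate and hold the press shut

TASK

Seal the microplate in the white hand press. First wind the clockwork dwell timer that stands beside it, turning its black key clockwise in several part turns up to the stop, because afterwards your hand stays on the lever; only then flip the red safety catch over, outward from the press, and pull the press lever down as far as it goes. The lever springs up when let go, so finish while the gripper is still holding it fully down, and leave the other things on the bench where they are.

Things in the scene. Friction and masses are not known exactly. Their poses are not given: they have to be found in the camera images.
- press: White hand press fixed to the bench, base 200 x 310 x 28 mm, top of its head 150 mm up. Origin: centre of the base's underside; x to the back of the press, y to its left, z up. Columns at y = +-88 mm carry the head, 78 mm deep (x), 194 mm wide. The lever: two steel arms at y = +-112 mm (8 mm thick) beside the head, joined in front by a grip bar.
- lever_swing (a joint): Lever angle, rad, about the press's y axis through lever_pivot. 0 = raised, 1.2 = lower stop. At angle q the bar lies at x = -0.165 cos(1.047 - q), z = 0.130 + 0.165 sin(1.047 - q) in the press frame (m): it comes forward and down. Springs lift it when let go; it takes 2 to 3 N at the bar at first, about 8 N at the bottom (platen on plate from 1.0 rad). The closed catch stops it at 0.05.
- lever_bar (a point): Centre of the lever's black grip sleeve, a round bar 21 mm thick along the press's y axis, sleeve 130 mm long, free space of 210 mm between the arms; about 273 mm above the bench when raised, 105 mm when fully down. It turns with the lever.
- lever: The press lever as a whole (arms and grip bar); origin on its axis, midway between the arms.
- lever_pivot (a point): Lever pivot: on the lever's axis, midway between the arms, 130 mm above the bench. Axes as press.
- catch (a joint): Angle of the red safety catch, rad, about its shaft (along the press's x axis, at y = -142 mm, z = 112 mm of the press). 0 = closed: the nose on its upright leg stands under the right lever arm and blocks it; 1.0 = flipped fully outward; clear of the lever from about 0.5. It stays where it is left; turning it takes 1 to 2 N at the tab.
- catch_tab (a point): Centre of the upper face of the red catch's thumb tab (26 x 26 x 6 mm), at the front end of the shaft on the press's right (-y) side, 135 mm in front of the lever_pivot; 135 mm above the bench when closed, 88 mm when flipped. The shaft lies 43 mm nearer the press and 23 mm lower than this point when closed; pressing the tab straight down by about 45 mm flips the catch fully.
- platen: Aluminium platen with a rubber pad, 80 x 122 mm, 15 mm thick, under the crosshead, driven down by the lever (30 mm per rad); origin: centre of its upper face. Its springs give about 20 N on the plate when the lever is at its lower stop.
- plate: White 96-well microplate with its clear film laid on, 85.5 x 127.8 x 14.4 mm, lying loose in the press's nest; origin: centre of its underside. It needs no handling.
- timer: Round white clockwork timer fixed to the bench, 92 mm across, 40 mm high without its key; stands to the left or to the right of the press. Origin: centre of its underside.
- timer_key (a joint): How far the timer's key is wound, in rad, clockwise from above; 0 = run down, 3.0 = stop (fully wound). It turns stiffly (about 0.15 N m at 1 rad/s) and runs back by itself by only about 1 rad a minute.
- key_grip (a point): Centre of the timer key's black wing, at the height to grip it, 64 mm above the bench, on the key's vertical axis. The wing is 50 mm long along this point's x axis, 11 mm thick, its top 10 mm above and its underside 16 mm below this point; the timer's face lies 23 mm below this point.
- film_box: White and blue carton, 120 x 60 x 58 mm, loose bystander on the side of the press where the timer is not; origin: centre of its underside.
- label_tape: Yellow roll of label tape, 66 mm across, 19 mm high, loose bystander; origin: centre of its underside.
- marker_black: Black marker pen, 126 x 55 x 15 mm as it lies, loose bystander; origin: centre of its underside.

How it is judged:
On the way, in this order (a step that is already met when the one before it is completed fails the run):
1. the timer is wound to within 0.3 rad of its stop, with the catch still closed and the lever up (value of joint timer_key above 2.7 rad and value of joint catch below 0.3 rad and value of joint lever_swing below 0.15 rad), for 0.1 s.
2. the catch is flipped outward with the lever still up (value of joint catch above 0.6 rad and value of joint lever_swing below 0.15 rad), for 0.2 s.
3. the lever is pulled fully down by the gripper (value of joint lever_swing above 1.08 rad and contact force between the fingers and lever above 3 N), for 0.2 s.
At the end, for the whole second after the job is handed in: The gripper holds the lever's grip bar (more than 3 N) within 0.12 rad of its lower stop, the platen presses on the plate with more than 6 N, the plate lies flat in its nest, the catch is still flipped (over 0.6 rad) and the timer is still wound (over 1.8 rad) (all of step 3 and contact force between platen and plate above 6 N and value of joint catch above 0.6 rad and value of joint timer_key above 1.8 rad and angle between plate's own z axis and vertical below 0.05 rad); the arm keeps its last pose, push and grip.
It fails at once if a bystander (carton, tape, marker) is moved by more than 30 mm (distance of any of film_box, label_tape, marker_black from where it was at the start of the episode above 0.03 m).
It also fails if it takes over 72 s, if anything falls off the work surface, if the arm or the gripper's body presses on something with over 40 N, if the wrist force passes 120 N, or if a joint passes its speed limit or range.

ROBOT

A 6-joint arm with a two-finger parallel gripper is mounted at the origin on a cart in front of the work surface, level with it; the furniture and walls round the work are solid. World frame = base frame: x ahead of the robot, y to its left, z up, the work surface at z = 0. Lengths are in m, angles in rad, forces in N, time in s.
With the tool pointing down it reaches from about 0.25 to 0.775 m from the base axis. Payload 4 kg.
Tool frame: the origin (TCP) lies midway between the tips of the shut fingers; the grasp point (between the pads) lies 19 mm behind it; z points along the fingers, y is the line along which they close (so a half turn about z gives the same grasp; the last joint's range is limited). The gripper opens to 85 mm and grips with 20 to 120 N. Pads are 22 mm wide; open, the fingers measure 114 mm over their backs; the gripper's body (76 mm by 85 mm) begins 54 mm behind the grasp point. The pads swing forward as they close: fully open they stand 13 mm farther back than shut.
Start: joints at [-1.393, 0.087, 1.371, -0, 1.684, -0.103], TCP at [0.152, -0.528, 0.231] pointing down, gripper open.
Joint ranges: [-3.1, 3.1], [-0.76, 2.03], [0.27, 2.55], [-1.08, 4.22], [0.17, 2.65], [-2.57, 2.57]. Speed limits (rad/s): [2.79, 2.79, 3.14, 3.14, 3.14, 3.14].

INTERFACE

Orientations are given as a unit quaternion [x, y, z, w].
In Python, from bench import bot gives the robot as it stands. The module is installed in compiled form; this text tells all that it offers.
- The arm moves only by the shell command python3 -m pendant 'ROWS' [FORCE]. ROWS is JSON, a list of rows, each a list of 7 numbers: the shift along the tool's x, y, z in m, then the turn, a rotation vector about the tool's x, y, z in rad, then the opening, from -1 (shut) to 1 (fully open). In form: [[x, y, z, rx, ry, rz, hand], ...]. A call has exactly 10 rows; each row is the pose to reach, as a shift and turn from the pose commanded when the call began, along the tool's axes at that moment; what a row does not reach only later rows make up. A row lasts 1/10 s, in which the tool goes at most 50 mm and 8.59 degrees, less where a joint would pass 70% of its speed; a pose out of reach is approached as far as the arm can. A call with a gripper value outside its range is refused whole. The fingers move at their own pace and stop on an object; FORCE is the grip in N (left out, the last holds). Time passes only in rows, so rows that repeat a pose let the fingers close, or fill a call up. It gives the time, the measured TCP pose, the force, the opening and the grip force at its end, in the units of the state.
- bot.read_state(): the state, without advancing time (a new reading comes with each control period).
- bot.snapshot(name): name is "scene" or "top"; returns the picture (480x640x3 uint8, red, green, blue); there is no depth.
- bot.camera_info(name): a dict with "mtx" (3x3 intrinsics, pixels), "k1" (the pictures are not rectified: a ray, as slopes to the right and down, at radius r is drawn at 1 + k1 r^2 times it, then the intrinsics apply), "xyz" and "rotation" of the camera in the world. Camera axes: x right, y up, looking along -z (the intrinsics and any distortion apply to the point x, -y, -z); pixel columns grow to the right and rows downward; lengths in m; the calibration is good to about 2 mm. A picture is of the moment at which its call begins. camera_info takes no time and is no camera call.
- bot.close_job(): hands the job in; it is judged then, once.
The state is a dict: "time_s": time; "q": joint angles; "joint_vel": joint speeds; "tau": joint torques, N m; "position": TCP position; "eef_rot": TCP orientation; "ft_force": force on the tool from outside, world axes, zero at the start; "wrist_torque": the same for the moment, N m; "grip_width": finger opening in m; "grasp_force": force on a finger pad.
Only numpy, scipy, OpenCV 4.12 (cv2) and the standard library are available. Lean on these libraries where they do the work, as an engineer would, in place of code of your own. Each camera call takes 0.05 s, during which the arm holds its last target. There are 200 camera calls.

## Working session

There is one attempt and no reset: what is moved stays moved. The work goes in short steps, Python scripts to look and compute and a shell command to move; the robot and the scene stay as the last step left them, time stands still between calls to the robot, and variables do not carry over. Pictures are saved under pics/ and viewed, at most 13 in all, crops included, and the job is handed in when it is done.

```bash
mkdir -p pics; python3 - <<'E'
from bench import bot
import cv2
s=bot.read_state();print(s)
for n in("scene","top"):
    im=bot.snapshot(n);cv2.imwrite(f"pics/{n}0.png",im[:,:,::-1]);print(n,bot.camera_info(n))
E
```

```text
{'time_s': 0.0, 'q': array([-1.39310746e+00,  8.79572843e-02,  1.37228542e+00,  2.25750610e-05,
        1.68357348e+00, -1.03122364e-01]), 'joint_vel': array([-0.00137477, -0.00114863, -0.00013815, -0.00054526, -0.00086441,
        0.00067518]), 'tau': array([-1.31804238e-03, -3.51868343e+01, -3.13277829e+01, -2.57024894e-04,
        1.07525245e-02,  9.62508324e-06]), 'position': array([ 0.15232666, -0.52796699,  0.23012205]), 'eef_rot': array([ 9.90158526e-01,  1.39945911e-01, -3.02311299e-05, -1.11140922e-03]), 'ft_force': array([-0.01554745,  0.07425381, -0.0300169 ]), 'wrist_torque': array([-0.00065524, -0.02716935, -0.02341744]), 'grasp_force': 0.0, 'grip_width': 0.08536968345457031}
scene {'mtx': array([[588.22772328,   0.        , 310.54983309],
       [  0.        , 588.22772328, 233.44136292],
       [  0.        ,   0.        ,   1.        ]]), 'k1': -0.11164216400157442, 'xyz': array([-0.09411664,  1.26152901,  0.94379868]), 'rotation': array([-0.11738087,  0.49898867,  0.83598593, -0.19585599])}
top {'mtx': array([[569.07752681,   0.        , 314.75350591],
       [  0.        , 569.07752681, 244.24145943],
       [  0.        ,   0.        ,   1.        ]]), 'k1': -0.07981987211333835, 'xyz': array([ 0.46219709, -0.00837888,  1.41927503]), 'rotation': array([-0.02530183,  0.01318303,  0.7088971 , -0.70473465])}
```

View pics/scene0.png

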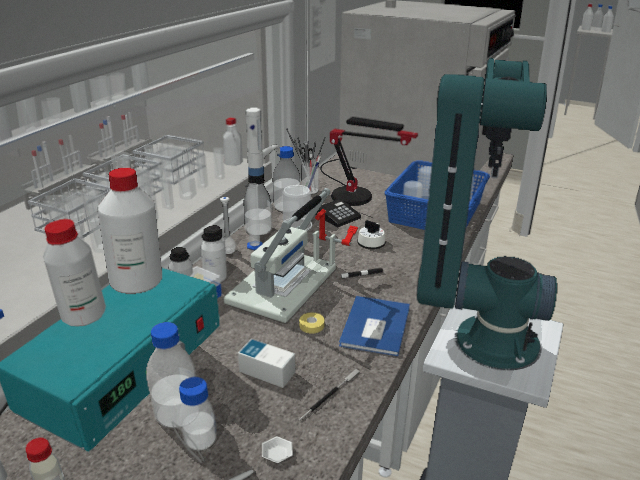

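View pics/top0.png

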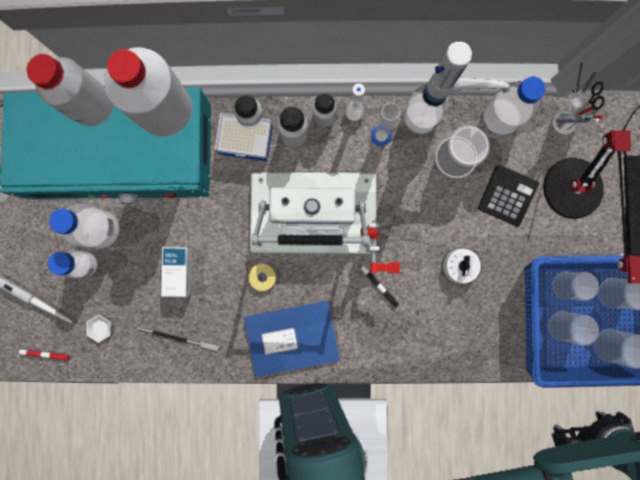

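The scene shows the press with its lever raised, facing the robot. In the top view the press is around (313,213), the timer with its black key at (462,266), the red catch at (385,267) and the marker just below it. I'll zoom in and measure next.

```bash
cat > h.py <<'E'
import numpy as np,cv2
from bench import bot
from scipy.spatial.transform import Rotation as R
def ray(n,px):
    c=bot.camera_info(n);p=cv2.undistortPoints(np.array([[px]],float),c["mtx"],np.array([c["k1"],0,0,0]))[0,0]
    return np.array(c["xyz"]),R.from_quat(c["rotation"]).apply([p[0],-p[1],-1])
def onz(n,px,z):
    o,d=ray(n,px);return o+d*(z-o[2])/d[2]
def proj(n,P):
    c=bot.camera_info(n);v=R.from_quat(c["rotation"]).inv().apply(np.array(P)-c["xyz"])
    x,y=v[0]/-v[2],-v[1]/-v[2];f=1+c["k1"]*(x*x+y*y);m=c["mtx"]
    return m[0,0]*x*f+m[0,2],m[1,1]*y*f+m[1,2]
E
python3 - <<'E'
from h import *
im=cv2.imread("pics/top0.png")
c=im[160:310,240:500];cv2.imwrite("pics/c0.png",cv2.resize(c,None,fx=3,fy=3,interpolation=cv2.INTER_CUBIC))
h=cv2.cvtColor(im,cv2.COLOR_BGR2HSV)
red=((h[...,0]<8)|(h[...,0]>172))&(h[...,1]>150)&(h[...,2]>80)
n,l,st,ce=cv2.connectedComponentsWithStats(red.astype(np.uint8))
for i in range(1,n):
    if st[i,4]>15 and 240<ce[i][0]<500 and 160<ce[i][1]<310: print("red",st[i],ce[i])
g=im.max(2);
def blob(x0,x1,y0,y1,t):
    m=np.zeros_like(g);m[y0:y1,x0:x1]=(g[y0:y1,x0:x1]<t)
    n,l,st,ce=cv2.connectedComponentsWithStats(m);i=1+np.argmax(st[1:,4])
    pts=np.argwhere(l==i)[:,::-1].astype(np.float32);print(st[i],ce[i],cv2.minAreaRect(pts));return ce[i],cv2.minAreaRect(pts)
b=blob(270,350,228,252,60);print("bar",onz("top",b[0],.273),[onz("top",p,.273) for p in cv2.boxPoints(b[1])])
k=blob(445,480,248,285,70);print("key",onz("top",k[0],.074),[onz("top",p,.074)[:2] for p in cv2.boxPoints(k[1])])
E
```

```text
red [368 228  10  11  89] [372.69662921 232.53932584]
red [370 262  30  11 257] [385.19844358 267.18287938]
[278 235  64  10 526] [310.58555133 239.64828897] ((309.54095458984375, 239.66738891601562), (63.025390625, 8.437297821044922), 1.005086064338684)
bar [0.53405739 0.01947135 0.273     ] [array([0.52703005, 0.08545556, 0.273     ]), array([0.54411544, 0.08512482, 0.273     ]), array([ 0.54103001, -0.04220118,  0.273     ]), array([ 0.52398451, -0.04176666,  0.273     ])]
[460 257   9  18 102] [464.49019608 264.75490196] ((464.0, 265.5), (17.0, 8.0), 90.0)
key [ 0.48471548 -0.33954917  0.074     ] [array([ 0.50314142, -0.32918893]), array([ 0.5030093 , -0.34825734]), array([ 0.46280201, -0.34751622]), array([ 0.46294837, -0.3284754 ])]
```

View pics/c0.png

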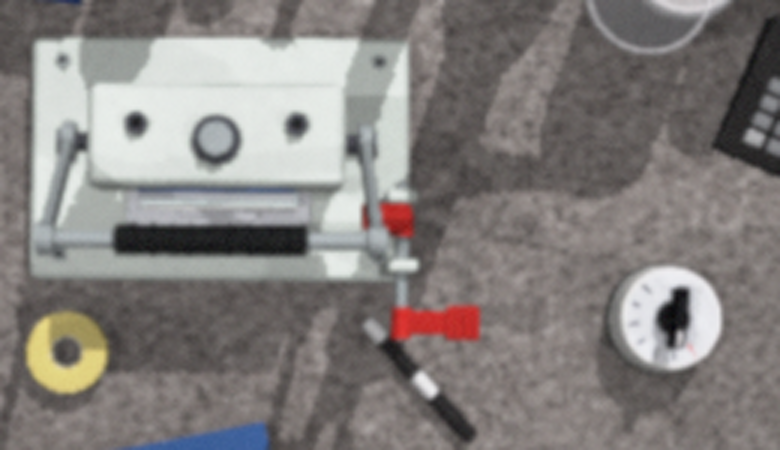

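The crop shows the lever bar with its black sleeve, the red tab at (465,322), and the timer disc at (666,317). The key wing runs from about (684,290) towards (662,350), with its lower part blurred. I'll enlarge it in both views.

```bash
python3 - <<'E'
from h import *
t=cv2.imread("pics/top0.png")[240:290,437:487];s=cv2.imread("pics/scene0.png")[212:252,352:392]
a=cv2.resize(t,(400,400),interpolation=cv2.INTER_CUBIC);b=cv2.resize(s,(400,400),interpolation=cv2.INTER_CUBIC)
cv2.imwrite("pics/k.png",np.hstack([a,b]))
for n,x0,y0,w in(("top",437,240,50),("scene",352,212,40)):
    im=cv2.imread(f"pics/{n}0.png");h=cv2.cvtColor(im,cv2.COLOR_BGR2HSV)[y0:y0+w,x0:x0+w]
    m=((h[...,2]>160)&(h[...,1]<40)).astype(np.uint8)
    c=max(cv2.findContours(m,cv2.RETR_EXTERNAL,cv2.CHAIN_APPROX_NONE)[0],key=len)
    e=cv2.fitEllipse(cv2.convexHull(c));p=(e[0][0]+x0,e[0][1]+y0);print(n,p,e[1],onz(n,p,.04))
# tab, nose
print("tab",onz("top",(385+8,267.2),.135),"redbox",[onz("top",(u,267),.135)[:2] for u in(370,400)])
# press base corners (top crop px): z=.028
for p in((33,38),(409,38),(412,276),(30,277)): print(onz("top",(240+(p[0]-1)/3,160+(p[1]-1)/3),.028)[:2])
E
```

```text
top (463.04366302490234, 265.1677589416504) (33.57994842529297, 34.96954345703125) [ 0.4843093  -0.34436851  0.04      ]
scene (370.59826278686523, 235.5341091156006) (21.196250915527344, 26.93010711669922) [ 0.47240717 -0.31311658  0.04      ]
tab [ 0.47930246 -0.16264423  0.135     ] redbox [array([ 0.4800859 , -0.11079633]), array([ 0.47964892, -0.17844238])]
[0.71741977 0.17302589]
[ 0.71474824 -0.13678098]
[ 0.51893331 -0.13682885]
[0.52002644 0.17514601]
```

View pics/k.png

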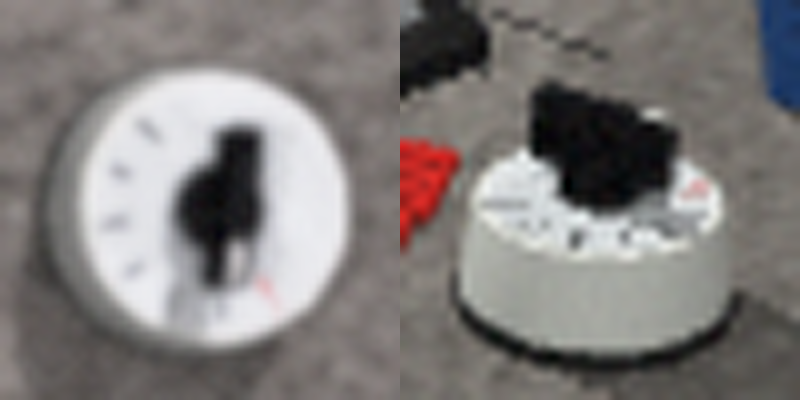

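The timer face centre and the key wing agree on about (0.483, -0.344), with the wing yaw about -0.08. The press is at (0.618, 0.019) with almost no rotation, which also fits the measured bar and tab. I'll approach with the hand pre-turned to yaw of about 3.06, so the whole winding fits within the last joint's range.

```bash
python3 -m pendant '[[0.02,-0.005,0,0,0,-0.1,1],[0.06,-0.014,0,0,0,-0.24,1],[0.1,-0.023,0,0,0,-0.38,1],[0.14,-0.032,0,0,0,-0.52,1],[0.18,-0.042,0,0,0,-0.66,1],[0.22,-0.051,0,0,0,-0.8,1],[0.26,-0.06,0,0,0,-0.94,1],[0.3,-0.069,0,0,0,-1.08,1],[0.34,-0.078,0,0,0,-1.22,1],[0.369,-0.085,0,0,0,-1.35,1]]'
python3 -m pendant '[[0,0,0.005,0,0,-0.14,1],[0,0,0.02,0,0,-0.28,1],[0,0,0.035,0,0,-0.42,1],[0,0,0.05,0,0,-0.56,1],[0,0,0.065,0,0,-0.7,1],[0,0,0.08,0,0,-0.84,1],[0,0,0.09,0,0,-0.98,1],[0,0,0.1,0,0,-1.12,1],[0,0,0.11,0,0,-1.26,1],[0,0,0.11,0,0,-1.4,1]]'
python3 - <<'E'
from h import *
s=bot.read_state();T=R.from_quat(s["eef_rot"]);X=T.as_matrix()[:,0]
print(s["q"],"yaw",np.arctan2(X[1],X[0]))
print("wing scene",onz("scene",(367.5,221.2),.074),onz("scene",(379,224.2),.074))
P=np.array([.483,-.344,.12]);print("shift",T.inv().apply(P-s["position"]),"bar/tab check",proj("scene",[.483,-.344,.074]))
im=bot.snapshot("scene")[:,:,::-1][170:270,320:440];im2=bot.snapshot("top")[:,:,::-1][215:315,410:530]
cv2.imwrite("pics/k2.png",np.hstack([cv2.resize(i,(400,333),interpolation=cv2.INTER_CUBIC) for i in(im,im2)]))
E
```

```text
time_s: 1.1
position: [0.4852, -0.3427, 0.2305]
eef_rot: [0.683, 0.73, 0.0, -0.001]
ft_force: [0.4, -0.5, -0.1]
grip_width: 0.0852
grasp_force: 0.0
time_s: 2.1
position: [0.4822, -0.3435, 0.1185]
eef_rot: [0.052, 0.999, 0.002, -0.002]
ft_force: [1.2, 1.0, 0.7]
grip_width: 0.085
grasp_force: 0.0
[-7.14703029e-01  2.30641186e-01  1.43269399e+00 -4.97389847e-05
  1.48335858e+00 -2.18048130e+00] yaw 3.036585126202673
wing scene [ 0.49556452 -0.34053389  0.074     ] [ 0.45458933 -0.33725064  0.074     ]
shift [-0.00083293 -0.00039653 -0.00154403] bar/tab check (np.float64(371.5041446383258), np.float64(221.54822859874318))
```

View pics/k2.png

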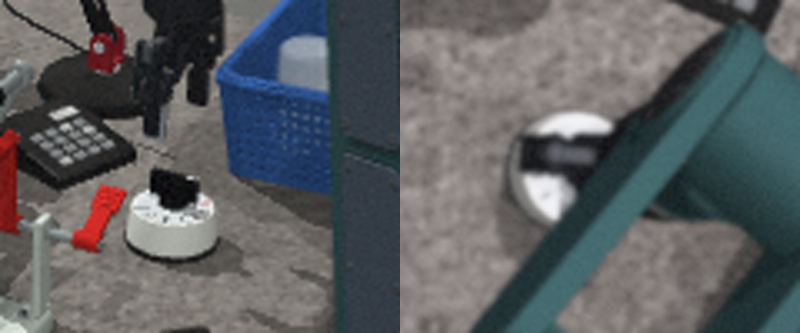

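The gripper is open above the key and aligned, and the key stands clear between the fingers. Now I'll go down and grip it.

```bash
python3 -m pendant '[[0,0,0.015,0,0,0,1],[0,0,0.035,0,0,0,1],[0,0,0.055,0,0,0,1],[0,0,0.068,0,0,0,1],[0,0,0.072,0,0,0,1],[0,0,0.072,0,0,0,-1],[0,0,0.072,0,0,0,-1],[0,0,0.072,0,0,0,-1],[0,0,0.072,0,0,0,-1],[0,0,0.072,0,0,0,-1]]' 60
python3 -m pendant '[[0,0,0,0,0,0,-1],[0,0,0,0,0,0.05,-1],[0,0,0,0,0,0.15,-1],[0,0,0,0,0,0.25,-1],[0,0,0,0,0,0.35,-1],[0,0,0,0,0,0.45,-1],[0,0,0,0,0,0.55,-1],[0,0,0,0,0,0.65,-1],[0,0,0,0,0,0.75,-1],[0,0,0,0,0,0.85,-1]]'
```

```text
time_s: 3.2
position: [0.484, -0.3449, 0.0506]
eef_rot: [0.055, 0.998, -0.001, 0.001]
ft_force: [0.0, 1.3, 1.6]
grip_width: 0.0122
grasp_force: 0.8
time_s: 4.2
position: [0.4828, -0.3469, 0.0507]
eef_rot: [0.464, 0.886, -0.002, 0.001]
ft_force: [-4.6, -3.3, 4.4]
grip_width: 0.0098
grasp_force: 61.3
```

```bash
python3 -m pendant '[[0,0,0,0,0,0.1,-1],[0,0,0,0,0,0.2,-1],[0,0,0,0,0,0.3,-1],[0,0,0,0,0,0.4,-1],[0,0,0,0,0,0.5,-1],[0,0,0,0,0,0.6,-1],[0,0,0,0,0,0.7,-1],[0,0,0,0,0,0.8,-1],[0,0,0,0,0,0.9,-1],[0,0,0,0,0,1.0,-1]]'
python3 -m pendant '[[0,0,0,0,0,0.1,-1],[0,0,0,0,0,0.2,-1],[0,0,0,0,0,0.3,-1],[0,0,0,0,0,0.4,-1],[0,0,0,0,0,0.5,-1],[0,0,0,0,0,0.6,-1],[0,0,0,0,0,0.7,-1],[0,0,0,0,0,0.8,-1],[0,0,0,0,0,0.9,-1],[0,0,0,0,0,0.9,-1]]'
python3 -c "
from bench import bot;s=bot.read_state();print(s['q'],s['wrist_torque'])"
```

```text
time_s: 5.2
position: [0.48, -0.3473, 0.0507]
eef_rot: [0.832, 0.555, -0.004, 0.0]
ft_force: [-10.1, -3.5, 8.1]
grip_width: 0.0096
grasp_force: 61.9
time_s: 6.2
position: [0.4788, -0.3463, 0.0512]
eef_rot: [0.989, 0.151, -0.007, 0.003]
ft_force: [-15.3, -3.1, 12.8]
grip_width: 0.0101
grasp_force: 286.9
[-0.71455015  0.28147994  1.5106074  -0.01404537  1.35448858  0.55664522] [-0.21151349  2.43845944  7.53154085]
```

The wrist torque (7.5 N m) and the pad force show the key is at its stop. I'll relieve the torque slightly, open and rise.

```bash
python3 -m pendant '[[0,0,0,0,0,-0.04,-1],[0,0,0,0,0,-0.07,-1],[0,0,0,0,0,-0.07,-1],[0,0,0,0,0,-0.07,1],[0,0,0,0,0,-0.07,1],[0,0,0,0,0,-0.07,1],[0,0,0,0,0,-0.07,1],[0,0,-0.01,0,0,-0.07,1],[0,0,-0.04,0,0,-0.07,1],[0,0,-0.08,0,0,-0.07,1]]'
python3 -m pendant '[[0,0,-0.03,0,0,0,1],[0,0,-0.06,0,0,0,1],[0,0,-0.09,0,0,0,0.5],[0,0,-0.11,0,0,0,0],[0,0,-0.12,0,0,0,-1],[0,0,-0.12,0,0,0,-1],[0,0,-0.12,0,0,0,-1],[0,0,-0.12,0,0,0,-1],[0,0,-0.12,0,0,0,-1],[0,0,-0.12,0,0,0,-1]]'
python3 - <<'E'
from h import *
s=bot.read_state();T=R.from_quat(s["eef_rot"]);X=T.as_matrix()[:,0]
print(s["q"],"yaw",np.arctan2(X[1],X[0]))
P=np.array([.480,-.170,.245]);print("shift",T.inv().apply(P-s["position"]))
im=bot.snapshot("scene")[:,:,::-1][170:270,320:440];im2=bot.snapshot("top")[:,:,::-1][215:315,410:530]
cv2.imwrite("pics/k3.png",np.hstack([cv2.resize(i,(400,333),interpolation=cv2.INTER_CUBIC) for i in(im,im2)]))
E
```

```text
time_s: 7.2
position: [0.4822, -0.3435, 0.128]
eef_rot: [0.985, 0.174, -0.002, -0.002]
ft_force: [0.5, -0.8, 0.2]
grip_width: 0.0855
grasp_force: 0.0
time_s: 8.2
position: [0.4832, -0.3443, 0.2481]
eef_rot: [0.985, 0.174, -0.001, -0.001]
ft_force: [-0.1, -0.3, 0.0]
grip_width: -0.0001
grasp_force: 0.0
[-7.14679287e-01  1.83239005e-01  1.23022702e+00 -3.37570942e-05
  1.73009553e+00  5.05341557e-01] yaw 0.3507709995812197
shift [ 0.05693739 -0.16477389  0.00336247]
```

View pics/k3.png

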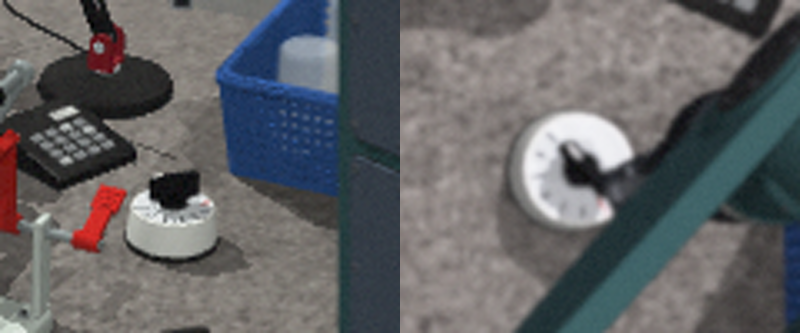

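The key is free, with its white mark now up and to the left, and the catch is still closed. I'll move above the tab and then check the key angle unobstructed.

```bash
python3 -m pendant '[[0.003,-0.01,0,0,0,0.04,-1],[0.01,-0.03,0,0,0,0.08,-1],[0.017,-0.05,0,0,0,0.12,-1],[0.024,-0.07,0,0,0,0.16,-1],[0.031,-0.09,0,0,0,0.2,-1],[0.038,-0.11,0,0,0,0.24,-1],[0.045,-0.13,0,0,0,0.28,-1],[0.052,-0.15,0,0,0,0.32,-1],[0.057,-0.165,0,0,0,0.35,-1],[0.057,-0.165,0,0,0,0.35,-1]]'
python3 - <<'E'
from h import *
s=bot.read_state();print(s["q"],s["position"])
im2=bot.snapshot("top")[:,:,::-1];cv2.imwrite("pics/t4.png",im2);s2=bot.snapshot("scene")[:,:,::-1]
cv2.imwrite("pics/k4.png",np.hstack([cv2.resize(im2[240:290,437:487],(400,400),interpolation=cv2.INTER_CUBIC),cv2.resize(s2[150:270,290:410],(400,400),interpolation=cv2.INTER_CUBIC)]))
E
```

```text
time_s: 9.3
position: [0.4803, -0.1684, 0.2496]
eef_rot: [1.0, 0.002, 0.0, -0.0]
ft_force: [-0.7, -0.2, -0.7]
grip_width: -0.0001
grasp_force: 0.0
[-4.49033065e-01 -7.83292619e-03  1.43306517e+00  4.67247483e-04
  1.71584635e+00  1.11831363e+00] [ 0.48026734 -0.16842805  0.24964756]
```

View pics/k4.png

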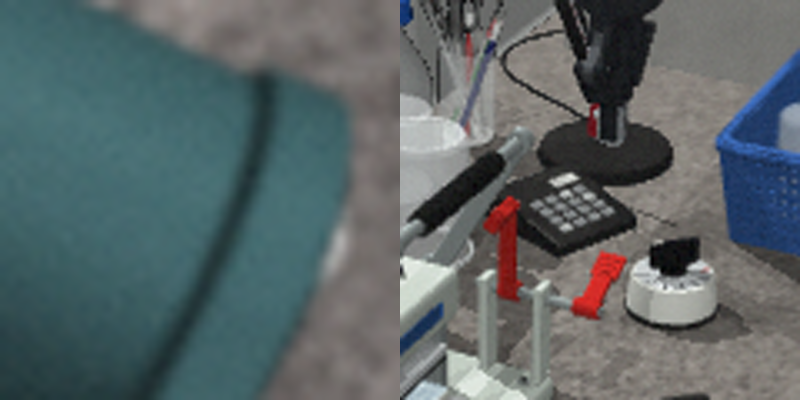

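The arm hides the timer from above. The jam torque at the key and the turn of about 2.73 rad are consistent with the stop. The catch is still closed, so I'll press its tab down now.

```bash
python3 -m pendant '[[0,0,0.02,0,0,0,-1],[0,0,0.05,0,0,0,-1],[0,0,0.075,0,0,0,-1],[0,0,0.095,0,0,0,-1],[0,0,0.11,0,0,0,-1],[0,0,0.12,0,0,0,-1],[0,0,0.13,0,0,0,-1],[0,0,0.14,0,0,0,-1],[0,0,0.15,0,0,0,-1],[0,0,0.162,0,0,0,-1]]'
python3 -m pendant '[[0,0,0,0,0,0,-1],[0,0,0,0,0,0,-1],[0,0,-0.02,0,0,0,-1],[0,0,-0.06,0,0,0,-1],[0,0,-0.1,0,0,0,-1],[0,0,-0.14,0,0,0,-1],[0,0,-0.18,0,0,0,-1],[0,0,-0.22,0,0,0,-1],[0,0,-0.25,0,0,0,-1],[0,0,-0.26,0,0,0,-1]]'
python3 - <<'E'
from h import *
s=bot.read_state();T=R.from_quat(s["eef_rot"]);print(s["q"])
P=np.array([.535,.020,.345]);print("shift",T.inv().apply(P-s["position"]))
s2=bot.snapshot("scene")[:,:,::-1]
cv2.imwrite("pics/k5.png",cv2.resize(s2[150:300,220:420],(800,600),interpolation=cv2.INTER_CUBIC))
E
```

```text
time_s: 10.4
position: [0.4808, -0.1701, 0.0873]
eef_rot: [1.0, 0.0, 0.001, 0.0]
ft_force: [0.4, -0.2, 5.8]
grip_width: -0.0001
grasp_force: 2.7
time_s: 11.4
position: [0.4811, -0.1702, 0.3508]
eef_rot: [1.0, 0.001, 0.003, 0.001]
ft_force: [0.2, -0.6, 0.1]
grip_width: 0.0005
grasp_force: 0.0
[-4.51290200e-01  1.53617117e-03  1.22476318e+00  1.50874286e-04
  1.90917656e+00  1.11842925e+00]
shift [ 0.05412814 -0.19014708  0.00563337]
```

View pics/k5.png

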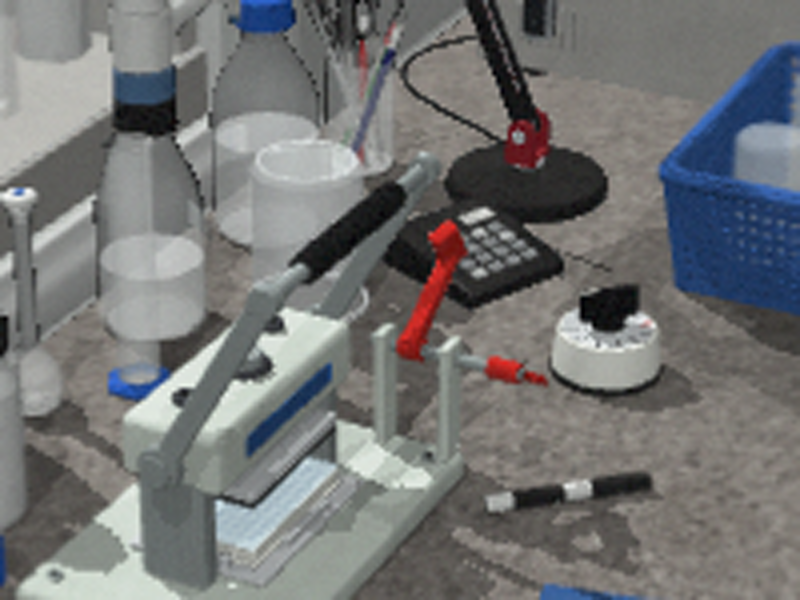

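The catch is flipped fully outward and the lever is still up. Now I'll move to the bar with the hand turned 90°.

```bash
python3 -m pendant '[[0.003,-0.01,0,0,0,-0.14,0],[0.009,-0.03,0,0,0,-0.28,1],[0.015,-0.055,0,0,0,-0.42,1],[0.021,-0.08,0,0,0,-0.56,1],[0.028,-0.1,0,0,0,-0.7,1],[0.034,-0.12,0,0,0,-0.84,1],[0.04,-0.14,0,0,0,-0.98,1],[0.046,-0.16,0,0,0,-1.12,1],[0.051,-0.178,0,0,0,-1.26,1],[0.054,-0.19,0,0,0,-1.4,1]]'
python3 -m pendant '[[0,0,0,0,0,-0.1,1],[0,0,0.01,0,0,-0.17,1],[0,0,0.03,0,0,-0.17,1],[0,0,0.05,0,0,-0.17,1],[0,0,0.07,0,0,-0.17,1],[0,0,0.085,0,0,-0.17,1],[0,0,0.095,0,0,-0.17,1],[0,0,0.097,0,0,-0.17,1],[0,0,0.097,0,0,-0.17,1],[0,0,0.097,0,0,-0.17,1]]'
python3 - <<'E'
from h import *
s=bot.read_state();T=R.from_quat(s["eef_rot"]);print(s["q"],T.as_matrix().round(3))
P=np.array([.535,.020,.254]);print("shift",T.inv().apply(P-s["position"]))
s2=bot.snapshot("scene")[:,:,::-1]
cv2.imwrite("pics/k6.png",cv2.resize(s2[130:280,220:420],(800,600),interpolation=cv2.INTER_CUBIC))
E
```

```text
time_s: 12.45
position: [0.5338, 0.0215, 0.3438]
eef_rot: [0.762, 0.647, -0.002, -0.002]
ft_force: [0.4, -0.7, 0.2]
grip_width: 0.0851
grasp_force: 0.0
time_s: 13.45
position: [0.5346, 0.02, 0.2514]
eef_rot: [0.707, 0.707, 0.001, 0.001]
ft_force: [0.4, -0.8, -0.6]
grip_width: 0.0855
grasp_force: 0.0
[-6.85768439e-02  4.91296556e-02  1.37166505e+00 -9.78698796e-05
  1.71878389e+00 -6.85953934e-02] [[-0.     1.     0.002]
 [ 1.     0.    -0.   ]
 [-0.     0.002 -1.   ]]
shift [ 1.40196918e-05  4.38552543e-04 -2.61948499e-03]
```

View pics/k6.png

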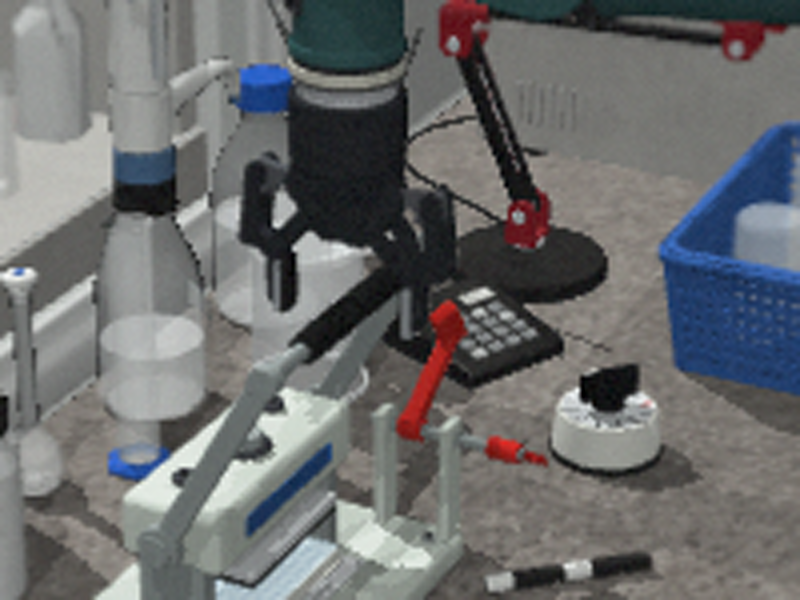

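The fingers straddle the sleeve, and the catch stays flipped. I'll close on the bar and follow the arc.

```bash
python3 -m pendant '[[0,0,0,0,0,0,-1],[0,0,0,0,0,0,-1],[0,0,0,0,0,0,-1],[0,0,0,0,0,0,-1],[0,0,0,0,0,0,-1],[0,0,0,0,0,0,-1],[0,0,0,0,0,0,-1],[0,0,0,0,0,0,-1],[0,0,0,0,0,0,-1],[0,0,0,0,0,0,-1]]' 60
python3 -m pendant '[[0,-0.010,0.007,0,0,0,-1],[0,-0.020,0.014,0,0,0,-1],[0,-0.030,0.022,0,0,0,-1],[0,-0.039,0.031,0,0,0,-1],[0,-0.047,0.040,0,0,0,-1],[0,-0.054,0.050,0,0,0,-1],[0,-0.061,0.061,0,0,0,-1],[0,-0.066,0.072,0,0,0,-1],[0,-0.066,0.072,0,0,0,-1],[0,-0.066,0.072,0,0,0,-1]]'
```

```text
time_s: 14.5
position: [0.5324, 0.02, 0.2506]
eef_rot: [0.707, 0.707, -0.001, -0.001]
ft_force: [-5.0, -0.5, 2.3]
grip_width: 0.0195
grasp_force: 58.4
time_s: 15.5
position: [0.4692, 0.021, 0.1796]
eef_rot: [0.707, 0.707, 0.002, 0.001]
ft_force: [1.9, 4.3, 3.5]
grip_width: 0.0191
grasp_force: 66.8
```

```bash
python3 -m pendant '[[0,-0.005,0.012,0,0,0,-1],[0,-0.009,0.023,0,0,0,-1],[0,-0.012,0.035,0,0,0,-1],[0,-0.014,0.047,0,0,0,-1],[0,-0.016,0.059,0,0,0,-1],[0,-0.016,0.071,0,0,0,-1],[0,-0.016,0.083,0,0,0,-1],[0,-0.014,0.094,0,0,0,-1],[0,-0.014,0.099,0,0,0,-1],[0,-0.014,0.099,0,0,0,-1]]'
python3 - <<'E'
from h import *
s=bot.read_state();print(s["ft_force"],s["wrist_torque"])
s2=bot.snapshot("scene")[:,:,::-1]
cv2.imwrite("pics/k7.png",cv2.resize(s2[150:330,200:440],(800,600),interpolation=cv2.INTER_CUBIC))
E
```

```text
time_s: 16.5
position: [0.4506, 0.0213, 0.0787]
eef_rot: [0.707, 0.707, -0.002, -0.004]
ft_force: [-12.0, 5.6, 9.3]
grip_width: 0.0193
grasp_force: 75.3
[-11.95477388   5.55393779   9.3482802 ] [ 0.73327887  0.98707299 -0.32356647]
```

View pics/k7.png

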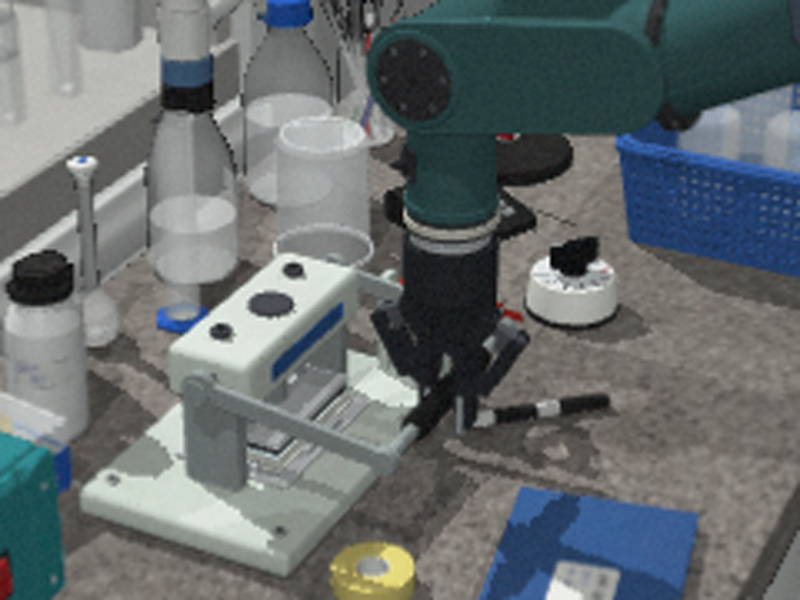

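The lever is down and gripped, and the platen is on the plate. I'll press a few mm further to confirm the stop.

```bash
python3 -m pendant '[[0,0.001,0.002,0,0,0,-1],[0,0.002,0.004,0,0,0,-1],[0,0.002,0.005,0,0,0,-1],[0,0.002,0.005,0,0,0,-1],[0,0.002,0.005,0,0,0,-1],[0,0.002,0.005,0,0,0,-1],[0,0.002,0.005,0,0,0,-1],[0,0.002,0.005,0,0,0,-1],[0,0.002,0.005,0,0,0,-1],[0,0.002,0.005,0,0,0,-1]]'
```

```text
time_s: 17.55
position: [0.4511, 0.0213, 0.0733]
eef_rot: [0.707, 0.707, -0.004, -0.005]
ft_force: [-13.5, 5.2, 7.4]
grip_width: 0.0196
grasp_force: 74.9
```

```bash
python3 - <<'E'
from h import *
s2=bot.snapshot("scene")[:,:,::-1];t=bot.snapshot("top")[:,:,::-1]
for n,x0,y0,w in(("scene",258,246,80),):
    im=s2.copy()
    c=cv2.resize(im[y0:y0+60,x0:x0+80],(800,600),interpolation=cv2.INTER_CUBIC)
    for q,col in((.9,(255,0,0)),(1.0,(0,255,0)),(1.1,(0,255,255)),(1.2,(0,0,255))):
        r=R.from_euler("z",-.008)
        P=r.apply([-.165*np.cos(1.047-q),.116,0])+[.618,.0186,.13+.165*np.sin(1.047-q)]
        u=proj(n,P);print(q,u);cv2.circle(c,(int((u[0]-x0+.5)*10),int((u[1]-y0+.5)*10)),5,col,-1)
    u=proj(n,r.apply([0,.116,0])+[.618,.0186,.13]);print("pivot",u);cv2.circle(c,(int((u[0]-x0+.5)*10),int((u[1]-y0+.5)*10)),5,(255,0,255),-1)
    cv2.imwrite("pics/k8.png",c)
E
```

```text
0.9 (np.float64(313.9715383843907), np.float64(273.52263916098747))
1.0 (np.float64(314.5239660572425), np.float64(279.18020248577744))
1.1 (np.float64(314.4901940129365), np.float64(284.6454253817601))
1.2 (np.float64(313.88006618860993), np.float64(289.8600229238579))
pivot (np.float64(258.7496280055717), np.float64(266.3788795482941))
```

View pics/k8.png

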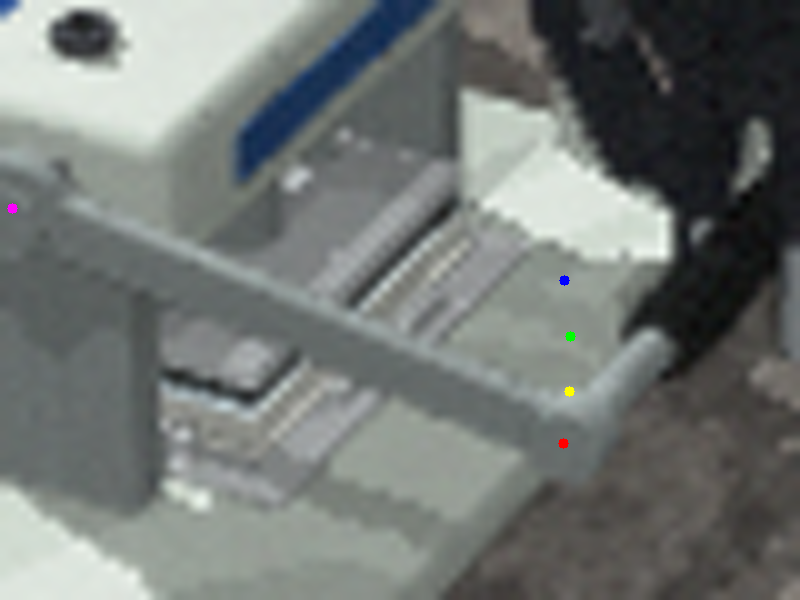

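The lever end sits at the predicted 1.2 rad mark (red dot, about (563,443)), the platen lies on the plate, and the gripper is holding with about 75 N. Handing in.

```bash
python3 -c "
from bench import bot;print(bot.close_job());s=bot.read_state();print(s['position'],s['grasp_force'],s['time_s'])"
```

```text
the job is handed in; nothing more can be done
None
the job is handed in; nothing more can be done
```

I handed the job in at about 17.7 s with the key wound until it jammed at what I take to be its stop (the angle was inferred from torque, not read), the catch flipped outward and the gripper holding the lever fully down; no verdict was returned.

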